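# Run the bearing under the guard and set the hold-down lever

### The job

Push the carriage with the bearing fully home under the guard by its upright plate, then reach down through the guard's top window and press the hold-down lever all the way down; it stays where it is left. Do it with fingertips only: grip or lift nothing, never touch the guard or the bearing, and leave the loose parts beside the fixture alone.

Things in the scene. Friction and masses are not known exactly. Their poses are not given: they have to be found in the camera images.
- fixture: bench fixture fixed to the bench: dark steel base plate, 10 mm thick, with a grey sheet-metal guard box, a sliding carriage and a lever. Origin on the bench top under the centre of the guard's window. Its +x is the direction in which the carriage is pushed home, z is up. Base: x = -190 to +95 mm, y = -75 to +75 mm. Guide rails 24 mm high run at y = +/-54 mm
- guard: the guard: a fixed grey sheet-metal box over the rear of the fixture, same origin and axes as the fixture; x = -57 to +95 mm, y = -75 to +75 mm, top at z = 100 mm (rim of the window 101 mm). Its top has a square window, 84 mm clear both ways; its front (-x) is open below z = 63 mm so the carriage can enter. Must not be touched
- window (a point): centre of the window, in the plane of the guard's top, 100 mm above the bench; axes as the fixture
- carriage (a joint): travel of the carriage along the fixture's +x in m: 0 = pulled out (start), 0.070 = fully home against its stop. Slides with about 3.5 N of friction and stays where it is left
- push_face (a point): point on the face to push (-x side) of the carriage's upright aluminium plate, at mid width, 85 mm above the bench. Plate: 70 mm wide (fixture y), 7 mm thick, top 104 mm above the bench, outside the guard; this face is at fixture x = -144 mm when pulled out, -74 mm when home (its back then 10 mm short of the guard). Push toward +x
- nest (a point): centre of the bearing's seat on the carriage, 20 mm above the bench, between four small pins; moves with the carriage, under the window centre when home
- bearing: loose ball bearing, 84 mm across, 16 mm thick, lying flat between the four pins of the carriage; origin at the centre of its underside, 20 mm above the bench; rides along with the carriage, not to be touched or lifted
- lever (a joint): hold-down lever inside the guard, in rad: 0 = up (starts at 0 to 0.04), 0.30 = fully down at its stop. It takes about 6 N at the pad to move and stays where it is left. The lever is hinged near the guard's back, at fixture x = 74 mm, z = 66 mm, and reaches toward -x
- lever_pad (a point): centre of the ribbed top of the lever's steel pad (34 mm along x by 30 mm along y), the place to press; fixture x about -10 mm, y = 0; 88 mm above the bench when up (12 mm below the guard's top), about 63 mm when fully down. Presses downward (world -z); moves only about 1 mm in x
- race_ring: loose steel ring 33 mm across, 16 mm high, lying on the bench beside the fixture; origin at centre of underside; leave alone
- screwdriver: loose red screwdriver about 182 mm long, 28 mm high, lying on the bench beside the fixture; leave alone
- pivot: loose grey metal block 18 x 20 x 28 mm standing on the bench beside the fixture; leave alone

How it is judged:
On the way, in this order (a step that is already met when the one before it is completed fails the run):
1. the carriage is fully home (within 4 mm of its stop) (value of joint carriage above 0.066 m), for 0.2 s.
2. the lever is all the way down (within 0.03 rad of its stop) (value of joint lever above 0.27 rad), for 0.2 s.
At the end, for the whole second after the job is handed in: the carriage is home (joint over 0.066 m of 0.070), the lever is down (joint over 0.27 rad of 0.30), and the bearing lies flat and still in its nest (within 8 mm, 0.1 rad) (value of joint carriage above 0.066 m and value of joint lever above 0.27 rad and distance between bearing and nest below 0.008 m and angle between bearing's own z axis and vertical below 0.1 rad and linear speed of bearing below 0.02 m/s); the robot touches nothing.
It fails at once if the robot touches the guard (contact force between any of the fingers, the arm and guard above 0.5 N).
It fails at once if the upright plate is gripped (contact force between the fingers and carriage_c7 above 0.5 N).
It fails at once if the bearing is touched by the robot, or lifted off the carriage (contact force between any of the fingers, the arm and bearing above 0.5 N or z of bearing in the frame of nest above 0.008 m).
It fails at once if the lever is pressed before the carriage is home (value of joint lever above 0.12 rad and value of joint carriage below 0.06 m).
It fails at once if a loose part beside the fixture is disturbed (distance of any of race_ring, screwdriver, pivot from where it was at the start of the episode above 0.02 m).
It also fails if it takes over 45 s, if anything falls off the work surface, if the arm or the gripper's body presses on something with over 40 N, if the wrist force passes 120 N, or if a joint passes its speed limit or range.

### The arm

A 6-joint arm with a two-finger parallel gripper is mounted at the origin on a cart in front of the work surface, level with it; the furniture and walls round the work are solid. World frame = base frame: x ahead of the robot, y to its left, z up, the work surface at z = 0. Lengths are in m, angles in rad, forces in N, time in s.
With the tool pointing down it reaches from about 0.35 to 0.775 m from the base axis. Payload 5.5 kg.
Tool frame: the origin (TCP) lies between the finger pads; the fingertips stand 19 mm ahead of it and the grasp point (between the pads) is the TCP; z points along the fingers, x is the direction in which the jaws open and shut, and the axes are right-handed (so a half turn about z gives the same grasp; the last joint's range is limited). The gripper opens to 85 mm and grips with 20 to 120 N. Pads are 22 mm wide; open, the fingers measure 114 mm over their backs; the gripper's body (76 mm by 85 mm) begins 54 mm behind the grasp point. The pads swing forward as they close: fully open they stand 13 mm farther back than shut.
Start: joints at [-1.289, 0.313, 0.046, 1.304, 0, 1.431], TCP at [0.235, -0.525, 0.221] pointing down, gripper open.
Joint ranges: [-2.76, 2.76], [-0.86, 1.69], [-1.03, 1.26], [-2.2, 2.34], [-1.47, 1.5], [-3.14, 3.14]. Speed limits (rad/s): [2.57, 2.57, 3.14, 3.14, 3.14, 3.14].

### API

Orientations are given as a unit quaternion [w, x, y, z].
In Python, from workcell import env gives the robot as it stands. The module is installed in compiled form; this text tells all that it offers.
- The arm moves only by the tool carry_out, never from a script. Its argument "steps" is a list of rows, each a list of 7 numbers: the gripper command: -1 is shut, 1 is fully open, values between are in proportion, then the shift along the tool's x, y, z in m, then the turn, a rotation vector about the tool's x, y, z in rad. A call has 1 to 20 rows; each row shifts and turns the commanded pose from where the row before left it, along the tool's axes as they then stand; what a row does not reach is not made up. A row lasts 1/8 s, in which the tool goes at most 62.5 mm and 10.7 degrees, less where a joint would pass 70% of its speed; a pose out of reach is approached as far as the arm can. A call with a gripper value outside its range is refused whole. The fingers move at their own pace and stop on an object; "grip_force" is the grip in N (left out, the last holds). Time passes only in rows, so rows that do not move let the fingers close. It gives the time, the measured TCP pose, the force and the opening at its end, in the units of the state.
- env.get_state(): the state, without advancing time (a new reading comes with each control period).
- env.read_camera(name): name is "scene" or "top" or "wrist"; returns a dict with "color" (480x640x3 uint8, red, green, blue), "K" (3x3 intrinsics, pixels), "R" (3x3) and "t" (3): a world point X has camera coordinates R X + t. Camera axes: x right, y down, z forward; pixel columns grow to the right and rows downward; lengths in m; the calibration is good to about 2 mm. A picture is of the moment at which its call begins. There is no depth.
- env.hand_in(): hands the job in, once; it reports no verdict.
The state is a dict: "clock": time; "joint_pos": joint angles; "qvel": joint speeds; "tau": joint torques, N m; "tcp_pos": TCP position; "orientation": TCP orientation; "wrist_force": force on the tool from outside, world axes, zero at the start; "ft_torque": the same for the moment, N m; "finger_gap": finger opening in m.
Only numpy, scipy, OpenCV 4.12 (cv2) and the standard library are available. Lean on these libraries where they do the work, as an engineer would, in place of code of your own. Each camera call takes 0.05 s, during which the arm holds its last target. There are 200 camera calls.

## Working session

There is one attempt and no reset: what is moved stays moved. The work goes in short steps, Python scripts to look and compute and a tool call to move; the robot and the scene stay as the last step left them, time stands still between calls to the robot, and variables do not carry over. Pictures are saved under pics/ and viewed, about 8 in all and at most 12, crops included, and the job is handed in when it is done.

Besides the shell and the picture viewer there is one more tool, called after "Call:" in YAML: its name, and indented under it one key for each argument. carry_out: Moves the arm, as the interface text tells. Its arguments: {"type":"object","properties":{"steps":{"type":"array","items":{"type":"array","items":{"type":"number"}}},"grip_force":{"type":"number"}},"required":["steps"]}

```bash
mkdir -p pics; python3 - <<'E'
from workcell import env
import cv2,numpy as np
s=env.get_state();print({k:np.round(v,4).tolist() for k,v in s.items()})
for n in("scene","top"):
    c=env.read_camera(n);cv2.imwrite(f"pics/{n}0.png",c["color"][:,:,::-1]);print(n,np.round(c["K"],1).tolist(),np.round(c["R"],4).tolist(),np.round(c["t"],4).tolist())
    np.savez(f"{n}0.npz",**c)
E
```

```text
{'clock': 0.0, 'joint_pos': [-1.2886, 0.314, 0.045, 1.3036, 0.0, 1.4312], 'qvel': [-0.0007, 0.0006, -0.0015, -0.0001, 0.0002, -0.0], 'tau': [-0.0006, -48.0625, 29.8536, 0.0192, -0.0002, -0.0], 'tcp_pos': [0.2353, -0.5241, 0.2201], 'orientation': [-0.0006, 0.8395, -0.5434, -0.0007], 'wrist_force': [-0.1669, -0.4055, 1.1358], 'ft_torque': [-0.0235, 0.0245, 0.0382], 'finger_gap': 0.0855}
scene [[613.6, 0.0, 318.6], [0.0, 613.6, 231.2], [0.0, 0.0, 1.0]] [[0.8522, -0.523, -0.0171], [-0.382, -0.5995, -0.7033], [0.3575, 0.6059, -0.7107]] [-0.4004, 0.2785, 0.7026]
top [[480.3, 0.0, 309.1], [0.0, 480.3, 245.4], [0.0, 0.0, 1.0]] [[-0.0111, -0.999, -0.0422], [-0.9859, 0.018, -0.1665], [0.1671, 0.0397, -0.9851]] [0.0641, 0.513, 0.8675]
```

View pics/top0.png

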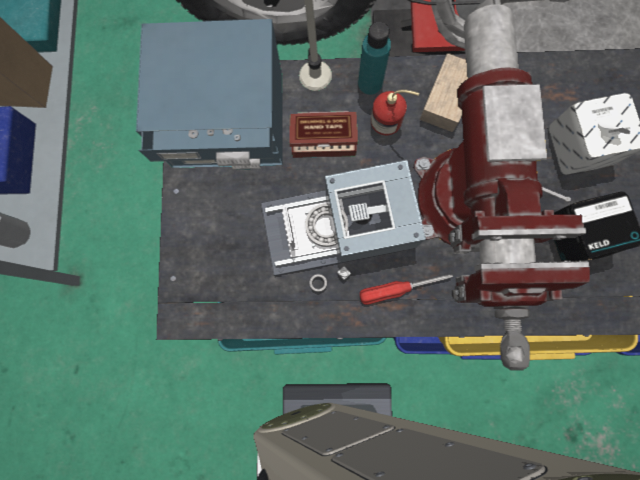

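View pics/scene0.png

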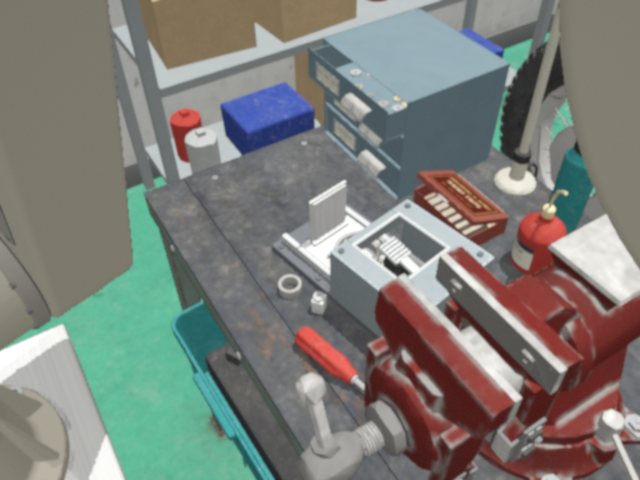

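The top view shows the guard's top with corners near (325,178), (409,163), (425,240) and (340,255), and its window inside. The carriage is out to the left, so it pushes to image right (world -y), and the vise stands close behind the guard. The scene view shows the upright plate at about (328,210). Next I'll measure the guard top by casting rays onto z=0.1.

```bash
cat > h.py <<'E'
import numpy as np,cv2
def ray(c,uv,z):
    uv=np.atleast_2d(np.asarray(uv,float));d=np.c_[uv,np.ones(len(uv))]@np.linalg.inv(c["K"]).T@c["R"]
    o=-c["R"].T@c["t"];return o+d*((z-o[2])/d[:,2])[:,None]
def proj(c,P):
    p=(np.atleast_2d(P)@c["R"].T+c["t"])@c["K"].T;return p[:,:2]/p[:,2:]
E
python3 - <<'E'
from h import *
c=dict(np.load("top0.npz"));im=c["color"];
x0,y0=250,150
g=im[y0:290,x0:440].astype(int)
hsv=cv2.cvtColor(im,cv2.COLOR_RGB2HSV)[y0:290,x0:440]
print(im[200,408],im[172,370],im[248,370],im[262,380])
ref=im[172,370].astype(int)
m=(np.abs(g-ref).sum(2)<45).astype(np.uint8)
m=cv2.morphologyEx(m,cv2.MORPH_OPEN,np.ones((2,2),np.uint8))
cs,hi=cv2.findContours(m,cv2.RETR_CCOMP,cv2.CHAIN_APPROX_NONE)
i=max(range(len(cs)),key=lambda k:cv2.contourArea(cs[k]))
def rect(ct,n):
    P=ray(c,ct[:,0,:]+[x0,y0],0.1)[:,:2]*1000
    r=cv2.minAreaRect(P.astype(np.float32));print(n,r,np.round(cv2.boxPoints(r)).tolist());return r
rect(cs[i],"outer")
hs=[k for k in range(len(cs)) if hi[0][k][3]==i and cv2.contourArea(cs[k])>500]
for k in hs: rect(cs[k],"hole")
v=cv2.resize(im[y0:290,x0:440],None,fx=4,fy=4,interpolation=cv2.INTER_CUBIC)
cv2.drawContours(v,[cs[i]*4+2]+[cs[k]*4+2 for k in hs],-1,(255,0,0),1)
cv2.imwrite("pics/crop1.png",v[:,:,::-1])
E
```

```text
[168 180 186] [173 184 192] [180 192 199] [50 50 53]
outer ((572.0036010742188, -73.2235107421875), (148.23004150390625, 165.20193481445312), 10.273362159729004) [[484.0, -5.0], [514.0, -168.0], [660.0, -141.0], [630.0, 21.0]]
hole ((568.1305541992188, -48.77816390991211), (98.3893051147461, 103.08598327636719), 8.611977577209473) [[512.0, -5.0], [527.0, -107.0], [624.0, -92.0], [609.0, 10.0]]
```

View pics/crop1.png

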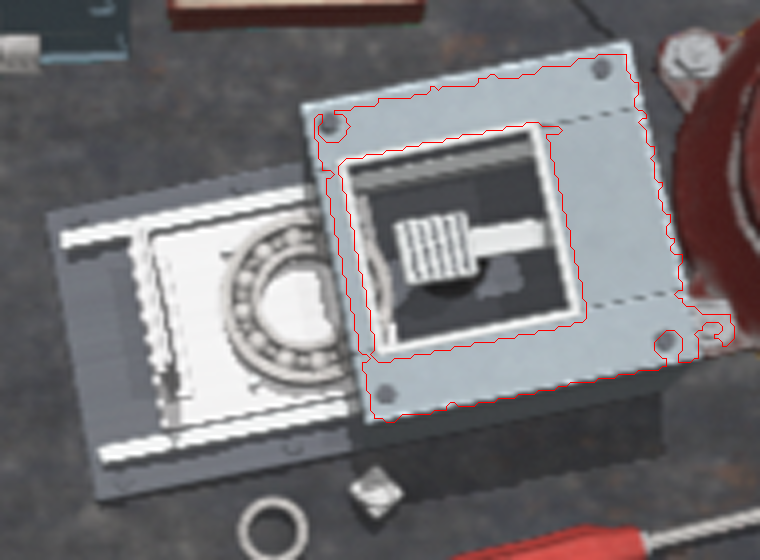

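The enlarged crop shows the guard's outer corners at crop (302,105), (630,42), (688,357) and (370,422). The window's rim corners are at about (342,161), (540,126), (580,314) and (376,356), and the pad centre is at (436,248). The contour leaks onto the vise bolt, so I'll use these corner pixels instead.

```bash
python3 - <<'E'
from h import *
c=dict(np.load("top0.npz"))
f=lambda p:np.array(p)/4.+[250,150]-.4
o=ray(c,f([(302,105),(630,42),(688,357),(370,422)]),.1)[:,:2]*1000
w=ray(c,f([(342,161),(540,126),(580,314),(376,356)]),.101)[:,:2]*1000
p=ray(c,f([(436,248)]),.088)[:,:2]*1000
b=ray(c,f([(48,213),(97,500)]),.010)[:,:2]*1000
for n,q in(("outer",o),("win",w)):
    print(n,q.round(1).tolist(),"c",q.mean(0).round(1),"sides",np.linalg.norm(q-np.roll(q,-1,0),axis=1).round(1))
    ux=(q[1]+q[2]-q[0]-q[3]);print("yaw",np.degrees(np.arctan2(ux[1],ux[0])))
print("pad",p,"base left",b.round(1), b.mean(0))
d=o[[1,2]].mean(0)-o[[0,3]].mean(0);d/=np.linalg.norm(d)
print("origin from outer",o.mean(0)-19*d,"from base",b.mean(0)+190*d,"from pad",p+10*d)
E
python3 - <<'E'
from h import *
c=dict(np.load("scene0.npz"))
cv2.imwrite("pics/crop2.png",cv2.resize(c["color"][170:340,265:505],None,fx=3.3,fy=3.3,interpolation=cv2.INTER_CUBIC)[:,:,::-1])
E
```

```text
outer [[632.5, 23.7], [658.6, -125.9], [512.6, -144.8], [486.0, -3.9]] c [572.4 -62.7] sides [151.8 147.3 143.3 149.1]
yaw -79.71986197472538
win [[605.4, 6.1], [619.7, -83.6], [532.7, -98.0], [515.5, -7.2]] c [568.3 -45.7] sides [90.8 88.2 92.4 90.9]
yaw -80.0958545599965
pad [[567.24921116 -36.02212852]] base left [[608.2 152.5]
 [463.1 127.7]] [535.63642558 140.09331638]
origin from outer [569.04218465 -44.00798516] from base [569.54404102 -46.85660637] from pad [[569.0338225  -45.86159814]]
```

View pics/crop2.png

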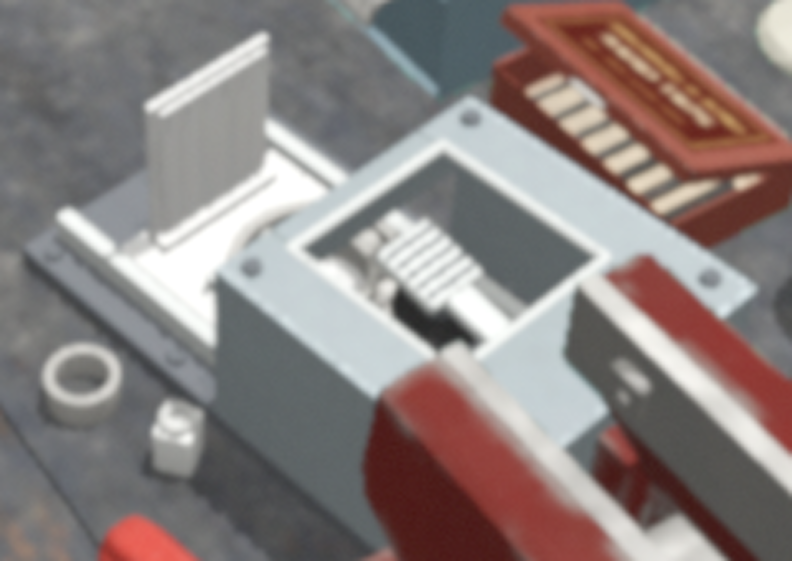

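The pair of views agree: the fixture origin is at about (569, -45.5) mm, with its +x at yaw -80°. The outer box, base and pad estimates agree within 3 mm, and the sizes match the ones given. The scene crop shows the plate at crop (150–270, 35–240), the ring and block at the near-left side, and the vise jaws behind. Before swinging over, I'll check the vise's height.

```bash
python3 - <<'E'
from h import *
s=dict(np.load("scene0.npz"));t=dict(np.load("top0.npz"))
P=lambda c:c["K"]@np.c_[c["R"],c["t"]]
a=np.array([[383,290],[443,255]],float).T;b=np.array([[466,281],[470,222]],float).T
X=cv2.triangulatePoints(P(s),P(t),a,b);X=(X[:3]/X[3]).T;print("jaw ends",X.round(3),proj(s,X).round(),proj(t,X).round())
# plate top edge centre & loose parts
print("plate top mid",ray(s,[(265+208/3.3,170+72/3.3)],.104).round(4),"expect",np.array([.569,-.0455])-.1405*np.array([.1736,-.985]))
print("ring, block",ray(t,[(318,283),(344,273)],.0).round(3),"bench corner tri drawers",ray(t,[(278,160)],0.2).round(3))
E
```

```text
jaw ends [[ 0.43  -0.181  0.237]
 [ 0.506 -0.185  0.247]] [[379. 291.]
 [446. 254.]] [[468. 277.]
 [469. 225.]]
plate top mid [[0.5432 0.0903 0.104 ]] expect [0.5446092 0.0928925]
ring, block [[ 0.446  0.042  0.   ]
 [ 0.465 -0.01   0.   ]] bench corner tri drawers [[0.629 0.099 0.2  ]]
```

The vise jaws top out near z=0.25 at y<-0.18, so I'll cross at z≈0.38. With the tool at yaw 10°, tool x is fixture y, tool y is fixture x (the push direction), and the last joint stays well within range.

Call:
carry_out:
  steps:
    - [-1,0,0,-0.054,0,0,-0.1654]
    - [-1,0,0,-0.054,0,0,-0.1654]
    - [-1,0,0,-0.054,0,0,-0.1654]
    - [-1,0,0,0,0,0,-0.1654]
    - [-1,0,0,0,0,0,-0.1654]
    - [-1,0,0,0,0,0,-0.1654]
    - [-1,0,0,0,0,0,-0.1654]
    - [-1,0,0,0,0,0,-0.1654]
    - [-1,0,0,0,0,0,0]

```text
clock: 1.23
tcp_pos: [0.2354, -0.5245, 0.3826]
orientation: [-0.0, 0.996, 0.086, -0.0]
wrist_force: [0.1, -0.4, -0.1]
finger_gap: 0.0
```

Call:
carry_out:
  steps:
    - [-1,0.0295,-0.0428,0,0,0,0]
    - [-1,0.0295,-0.0428,0,0,0,0]
    - [-1,0.0295,-0.0428,0,0,0,0]
    - [-1,0.0295,-0.0428,0,0,0,0]
    - [-1,0.0295,-0.0428,0,0,0,0]
    - [-1,0.0295,-0.0428,0,0,0,0]
    - [-1,0.0295,-0.0428,0,0,0,0]
    - [-1,0.0295,-0.0428,0,0,0,0]
    - [-1,0.0295,-0.0428,0,0,0,0]
    - [-1,0.0295,-0.0428,0,0,0,0]
    - [-1,0.0295,-0.0428,0,0,0,0]
    - [-1,0.0295,-0.0428,0,0,0,0]
    - [-1,0.0295,-0.0428,0,0,0,0]
    - [-1,0.0295,-0.0428,0,0,0,0]
    - [-1,0,0,0,0,0,0]

```text
clock: 3.1
tcp_pos: [0.539, 0.1401, 0.3814]
orientation: [-0.0, 0.996, 0.088, -0.001]
wrist_force: [-0.8, -0.7, -0.5]
finger_gap: -0.0001
```

```bash
python3 - <<'E'
from workcell import env
from h import *
s=env.get_state();print(s["tcp_pos"],s["orientation"],s["joint_pos"])
c=env.read_camera("wrist");np.savez("wrist1.npz",**c)
print((-c["R"].T@c["t"]).round(3))
v=c["color"].copy()
d=np.array([.1736,-.985,0]);n=np.array([.985,.1736,0]);o=np.array([.569,-.0455,0])
F=lambda x,y,z:o+x*d+y*n+[0,0,z]
for p in [F(-.144,-.035,.104),F(-.144,.035,.104),F(-.137,-.035,.104),F(-.137,.035,.104),F(-.057,-.075,.1),F(-.057,.075,.1)]:
    u=proj(c,p)[0];print(u.round());cv2.circle(v,tuple(int(k) for k in u),3,(255,0,0),1)
cv2.imwrite("pics/wrist1.png",v[:,:,::-1])
E
```

```text
[0.53904141 0.14012906 0.38136713] [-1.85128897e-04  9.96148396e-01  8.76777549e-02 -9.74655737e-04] [1.09961406e-01 2.97387566e-01 4.15396012e-01 1.69074540e+00
 4.13381019e-04 1.50517628e+00]
[0.525 0.218 0.534]
[285. 221.]
[347. 221.]
[286. 227.]
[346. 227.]
[255. 289.]
[377. 289.]
```

View pics/wrist1.png

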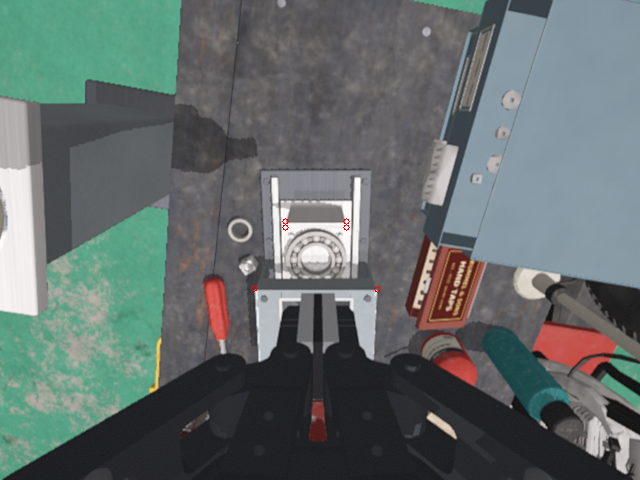

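The predicted plate points fall on the plate's top edge (row ≈221, columns 285–347), and the guard's front corners on (255,289) and (377,289), so the pose is confirmed. Now I'll descend behind the plate. The TCP is at fixture x≈-188, y≈+3 mm.

Call:
carry_out:
  steps:
    - [-1,-0.003,0,0.056,0,0,0]
    - [-1,0,0,0.056,0,0,0]
    - [-1,0,0,0.056,0,0,0]
    - [-1,0,0,0.056,0,0,0]
    - [-1,0,0,0.056,0,0,0]
    - [-1,0,0,0,0,0,0]
    - [-1,0,0.015,0,0,0,0]
    - [-1,0,0,0,0,0,0]

```text
clock: 4.15
tcp_pos: [0.5407, 0.1204, 0.1062]
orientation: [0.0, 0.996, 0.086, 0.003]
wrist_force: [-0.3, 0.7, -1.3]
finger_gap: -0.0001
```

Call:
carry_out:
  steps:
    - [-1,0,0.006,0.005,0,0,0]
    - [-1,0,0.006,0,0,0,0]
    - [-1,0,0.008,0,0,0,0]
    - [-1,0,0.008,0,0,0,0]
    - [-1,0,0,0,0,0,0]

```text
clock: 4.78
tcp_pos: [0.543, 0.0935, 0.098]
orientation: [0.0, 0.996, 0.086, 0.0]
wrist_force: [-0.8, 0.3, -0.2]
finger_gap: -0.0001
```

```bash
python3 - <<'E'
from workcell import env
from h import *
s=env.get_state();print(s["tcp_pos"],s["wrist_force"])
a=env.read_camera("scene")["color"][150:300,250:450];b=env.read_camera("wrist")["color"][100:400,170:470]
a=cv2.resize(a,None,fx=2.4,fy=2.4);b=cv2.resize(b,(360,360))
cv2.imwrite("pics/p2.png",np.hstack([np.hstack([a[:360]]),b])[:,:,::-1])
E
```

```text
[0.54296956 0.09353883 0.09795343] [-0.76949299  0.3075318  -0.16898385]
```

View pics/p2.png

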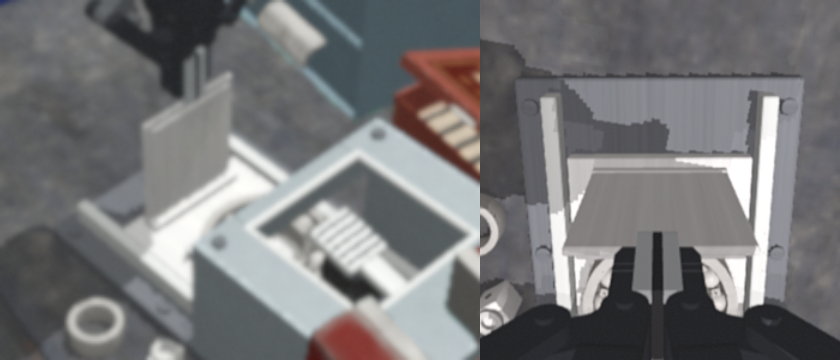

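The scene half (left) shows the shut fingers behind the plate at about (195,80). The wrist half shows the plate's top edge at row ~250, in contact and moved on, with the fingers at mid width. I'll carry on pushing.

Call:
carry_out:
  steps:
    - [-1,0,0.007,0,0,0,0]
    - [-1,0,0.008,0,0,0,0]
    - [-1,0,0.008,0,0,0,0]
    - [-1,0,0.008,0,0,0,0]
    - [-1,0,0.008,0,0,0,0]
    - [-1,0,0.006,0,0,0,0]
    - [-1,0,0.004,0,0,0,0]
    - [-1,0,0.002,0,0,0,0]

```text
clock: 5.88
tcp_pos: [0.5517, 0.0437, 0.098]
orientation: [0.0, 0.996, 0.087, -0.0]
wrist_force: [-0.3, 0.2, -0.3]
finger_gap: 0.0001
```

Call:
carry_out:
  steps:
    - [-1,0,0.002,0,0,0,0]
    - [-1,0,0.002,0,0,0,0]
    - [-1,0,0.002,0,0,0,0]

```text
clock: 6.25
tcp_pos: [0.5527, 0.0381, 0.098]
orientation: [0.0, 0.996, 0.087, 0.0]
wrist_force: [0.6, 0.3, -0.4]
finger_gap: -0.0002
```

Call:
carry_out:
  steps:
    - [-1,0,0.001,0,0,0,0]
    - [-1,0,0.001,0,0,0,0]

```text
clock: 6.5
tcp_pos: [0.553, 0.036, 0.098]
orientation: [0.0, 0.996, 0.087, 0.0]
wrist_force: [0.2, -0.9, 0.8]
finger_gap: -0.0001
```

The wrist force shows nothing, not even the 3.5 N of sliding friction, so I'll check where the plate really is.

```bash
python3 - <<'E'
from workcell import env
from h import *
s=env.get_state();print(s["tcp_pos"],s["wrist_force"],s["ft_torque"])
d=np.array([.1736,-.985,0]);n=np.array([.985,.1736,0]);o=np.array([.569,-.0455,0])
F=lambda x,y,z:o+x*d+y*n+[0,0,z]
out=[]
for nm,(x0,y0,w,h) in (("scene",(290,160,120,110)),("wrist",(240,200,160,147))):
    c=env.read_camera(nm);np.savez(nm+"2.npz",**c)
    k=400/w;v=cv2.resize(c["color"][y0:y0+h,x0:x0+w],(400,366),interpolation=cv2.INTER_CUBIC)
    for xf,col in((-.144,(0,0,255)),(-.074,(255,0,0)),(-.067,(255,160,0))):
        for y in(-.035,.035):
            u=(proj(c,F(xf,y,.104))[0]-[x0,y0])*k;cv2.circle(v,tuple(int(q) for q in u),3,col,1)
    out.append(v)
cv2.imwrite("pics/p3.png",np.hstack(out)[:,:,::-1])
E
```

```text
[0.55303264 0.0360413  0.09798324] [ 0.19893756 -0.88581783  0.80600698] [-1.65132853e-02  3.25566860e-05 -9.96452249e-03]
```

View pics/p3.png

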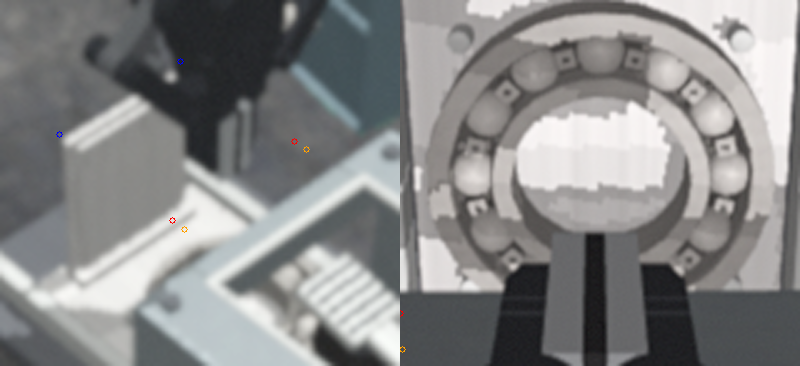

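The picture shows the plate still at its starting place (crop left part, (62,145)–(145,97)), with the fingers now past it, between plate and guard, above the bearing. So the fingertips must stand higher than I assumed and passed over the plate. I'll measure the real tip height by triangulation.

```bash
python3 - <<'E'
from h import *
s=dict(np.load("scene2.npz"));w=dict(np.load("wrist2.npz"))
for n in(.0,.019): print("TCP+%.3f"%n,proj(s,[.553,.036,.098-n]).round(),proj(w,[.553,.036,.098-n]).round())
a=s["color"][160:240,320:400];b=w["color"][220:340,260:380]
cv2.imwrite("pics/p4.png",np.hstack([cv2.resize(a,(400,400),interpolation=cv2.INTER_CUBIC),cv2.resize(b,(400,400))])[:,:,::-1])
E
```

```text
TCP+0.000 [[355. 214.]] [[318. 300.]]
TCP+0.019 [[355. 224.]] [[318. 282.]]
```

View pics/p4.png

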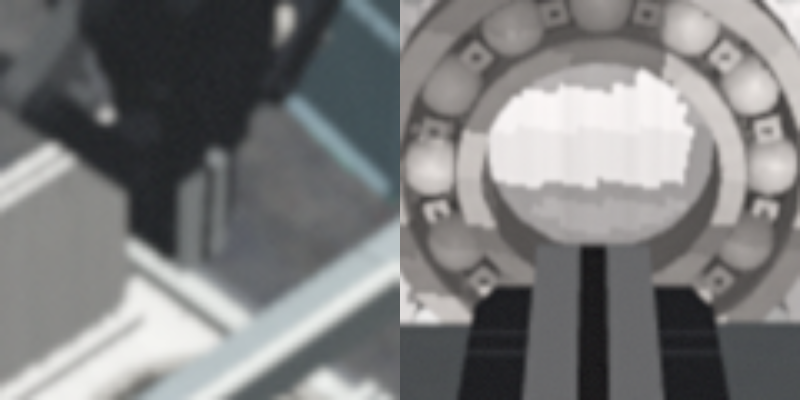

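```bash
python3 - <<'E'
from h import *
s=dict(np.load("scene2.npz"));w=dict(np.load("wrist2.npz"))
P=lambda c:c["K"]@np.c_[c["R"],c["t"]]
# bottom of grey pad insert, -x/near edges of the two pads
X=cv2.triangulatePoints(P(s),P(w),np.array([[357.,212.]]).T,np.array([[318.2,293.5]]).T);X=(X[:3]/X[3]).T
print(X,proj(s,X),proj(w,X))
print("wrist cam centre rel tcp",-w["R"].T@w["t"]-[.553,.036,.098])
# pad width from wrist image: insert pair spans 536..652 of crop => px
print("span px",116*.3)
for z in(.079,.09,.1,.11):
    r=ray(w,[(260+136*.3,293.5),(260+252*.3,293.5)],z);print(z,r.round(4).tolist(),np.linalg.norm(r[1]-r[0]))
E
```

```text
[[0.55594061 0.03778339 0.09905402]] [[355.91296204 212.35716914]] [[325.78810662 298.58920086]]
wrist cam centre rel tcp [-0.01406626  0.07810187  0.15250166]
span px 34.8
0.079 [[0.5457, 0.0283, 0.079], [0.5624, 0.0312, 0.079]] 0.01690645409359652
0.09 [[0.5453, 0.0338, 0.09], [0.5609, 0.0365, 0.09]] 0.015822085626597426
0.1 [[0.5449, 0.0388, 0.1], [0.5595, 0.0414, 0.1]] 0.014836296111143689
0.11 [[0.5445, 0.0438, 0.11], [0.5582, 0.0462, 0.11]] 0.013850506595690058
```

Scene row 212 and wrist row 293 both put the tips at about z≈0.105–0.11 while the TCP reads 0.098. The tips therefore sit about 10 mm above the TCP reading, not 19 mm below it, and they cleared the 104 mm plate. Nothing was moved. I'll back off over the plate, go down lower, and check by picture before pushing.

Call:
carry_out:
  steps:
    - [-1,0,0,-0.03,0,0,0]
    - [-1,0,0,-0.03,0,0,0]
    - [-1,0,-0.035,0,0,0,0]
    - [-1,0,-0.035,0,0,0,0]
    - [-1,0,-0.035,0,0,0,0]
    - [-1,0,0,0,0,0,0]
    - [-1,0,0,0.03,0,0,0]
    - [-1,0,0,0.03,0,0,0]
    - [-1,0,0,0.025,0,0,0]
    - [-1,0,0,0,0,0,0]

```text
clock: 7.85
tcp_pos: [0.5331, 0.1385, 0.071]
orientation: [0.0, 0.996, 0.087, -0.002]
wrist_force: [0.3, -0.3, 0.2]
finger_gap: 0.0003
```

```bash
python3 - <<'E'
from workcell import env
from h import *
s=env.get_state();t=s["tcp_pos"];print(t,s["wrist_force"])
out=[]
for nm,(x0,y0,w,h) in (("scene",(280,140,120,120)),("top",(230,170,120,120))):
    c=env.read_camera(nm);np.savez(nm+"3.npz",**c)
    k=400/w;v=cv2.resize(c["color"][y0:y0+h,x0:x0+w],(400,400),interpolation=cv2.INTER_CUBIC)
    for dz,col in((-.019,(255,0,0)),(0,(255,255,0)),(.012,(0,255,0))):
        u=(proj(c,t+[0,0,dz])[0]-[x0,y0])*k;print(nm,u);cv2.circle(v,tuple(int(q) for q in u),3,col,1)
    out.append(v)
cv2.imwrite("pics/p5.png",np.hstack(out)[:,:,::-1])
E
```

```text
[0.53313207 0.13850073 0.07104966] [ 0.29836376 -0.32754048  0.19238999]
scene [ 86.50047042 206.45560008]
scene [ 85.16831197 175.54043529]
scene [ 84.30675913 155.54653151]
top [118.84766535 218.38537505]
top [114.36976287 212.01643495]
top [111.44349474 207.8543911 ]
```

View pics/p5.png

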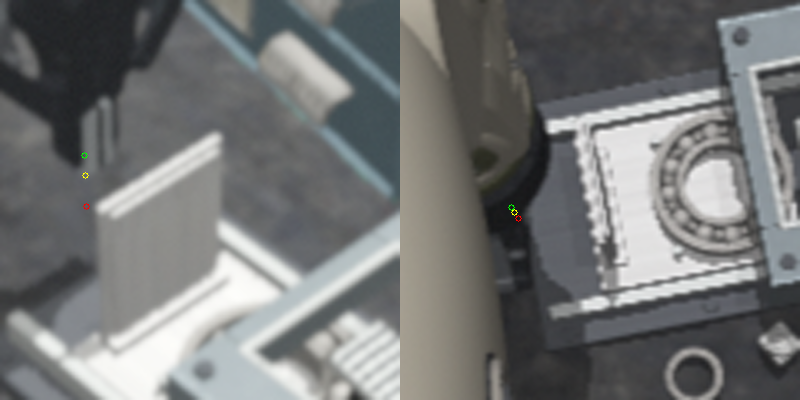

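The scene crop shows the fingertip bottom near (88,162), just at the green mark (TCP +10 mm), so the tips are at z≈0.08, behind and below the plate's top edge. I'll go 4 mm lower and advance to find contact.

Call:
carry_out:
  steps:
    - [-1,0.003,0.01,0.004,0,0,0]
    - [-1,0,0.01,0,0,0,0]
    - [-1,0,0.008,0,0,0,0]
    - [-1,0,0.004,0,0,0,0]
    - [-1,0,0.004,0,0,0,0]
    - [-1,0,0.004,0,0,0,0]

```text
clock: 8.7
tcp_pos: [0.5447, 0.1012, 0.0692]
orientation: [-0.001, 0.996, 0.087, 0.0]
wrist_force: [-0.4, 4.1, 2.0]
finger_gap: 0.0002
```

Call:
carry_out:
  steps:
    - [-1,0,0.004,0,0,0,0]
    - [-1,0,0.004,0,0,0,0]

```text
clock: 8.95
tcp_pos: [0.5462, 0.0928, 0.0692]
orientation: [-0.0, 0.996, 0.087, 0.0]
wrist_force: [0.1, 4.8, 2.5]
finger_gap: -0.0001
```

Contact: about 4.5 N against the push, which matches the sliding friction. Pushing on.

Call:
carry_out:
  steps:
    - [-1,0,0.007,0,0,0,0]
    - [-1,0,0.007,0,0,0,0]
    - [-1,0,0.007,0,0,0,0]
    - [-1,0,0.007,0,0,0,0]
    - [-1,0,0.007,0,0,0,0]
    - [-1,0,0.006,0,0,0,0]
    - [-1,0,0.004,0,0,0,0]
    - [-1,0,0.002,0,0,0,0]

```text
clock: 9.95
tcp_pos: [0.5545, 0.0462, 0.069]
orientation: [0.0, 0.996, 0.087, 0.0]
wrist_force: [0.6, 4.0, 2.3]
finger_gap: -0.0002
```

Call:
carry_out:
  steps:
    - [-1,0,0.002,0,0,0,0]
    - [-1,0,0.002,0,0,0,0]

```text
clock: 10.2
tcp_pos: [0.5551, 0.0426, 0.069]
orientation: [0.0, 0.996, 0.087, 0.0]
wrist_force: [2.3, 3.5, 2.0]
finger_gap: 0.0003
```

Call:
carry_out:
  steps:
    - [-1,0,0.002,0,0,0,0]
    - [-1,0,0.001,0,0,0,0]

```text
clock: 10.45
tcp_pos: [0.5556, 0.0395, 0.0689]
orientation: [0.0, 0.996, 0.087, 0.0]
wrist_force: [2.4, 4.4, 2.3]
finger_gap: -0.0004
```

Call:
carry_out:
  steps:
    - [-1,0,0.001,0,0,0,0]
    - [-1,0,0.001,0,0,0,0]

```text
clock: 10.7
tcp_pos: [0.5559, 0.0376, 0.069]
orientation: [0.0, 0.996, 0.087, 0.0]
wrist_force: [1.9, 4.8, 0.7]
finger_gap: 0.0001
```

Call:
carry_out:
  steps:
    - [-1,0,0.001,0,0,0,0]
    - [-1,0,0.001,0,0,0,0]

```text
clock: 10.95
tcp_pos: [0.5559, 0.0373, 0.069]
orientation: [-0.002, 0.996, 0.088, 0.0]
wrist_force: [-0.3, 11.9, 2.9]
finger_gap: 0.0001
```

Call:
carry_out:
  steps:
    - [-1,0,0.001,0,0,0,0]
    - [-1,0,0.001,0,0,0,0]

```text
clock: 11.2
tcp_pos: [0.5559, 0.0373, 0.0691]
orientation: [-0.004, 0.996, 0.088, 0.0]
wrist_force: [0.4, 17.7, 4.4]
finger_gap: 0.0006
```

The force jumped to 18 N with motion stopped at TCP fixture x≈-84 mm, within a millimetre of what "home" should give. Backing off, lifting, then going over the window.

Call:
carry_out:
  steps:
    - [-1,0,-0.012,0,0,0,0]
    - [-1,0,-0.012,0,0,0,0]
    - [-1,0,0,-0.045,0,0,0]
    - [-1,0,0,-0.045,0,0,0]
    - [-1,0,0,-0.045,0,0,0]
    - [-1,0,0,0,0,0,0]
    - [-1,0,0.032,0,0,0,0]
    - [-1,0,0.032,0,0,0,0]
    - [-1,-0.001,0.03,0,0,0,0]
    - [-1,0,0,0,0,0,0]
    - [-1,0,0,0,0,0,0]

```text
clock: 12.58
tcp_pos: [0.5668, -0.0351, 0.2029]
orientation: [-0.0, 0.996, 0.087, -0.001]
wrist_force: [0.5, -0.9, -0.4]
finger_gap: 0.0002
```

```bash
python3 - <<'E'
from workcell import env
from h import *
s=env.get_state();t=s["tcp_pos"];print(t,s["wrist_force"])
d=np.array([.1736,-.985,0]);n=np.array([.985,.1736,0]);o=np.array([.569,-.0455,0])
F=lambda x,y,z:o+x*d+y*n+[0,0,z]
print("fixture xy",(t-o)@d,(t-o)@n)
out=[]
for nm,(x0,y0,w,h) in (("scene",(290,160,180,180)),("wrist",(220,170,200,200))):
    c=env.read_camera(nm);np.savez(nm+"4.npz",**c)
    k=400/w;v=cv2.resize(c["color"][y0:y0+h,x0:x0+w],(400,400),interpolation=cv2.INTER_CUBIC)
    pts=[(F(-.074,y,.104),(255,0,0)) for y in(-.035,.035)]+[(F(x,y,.101),(0,0,255)) for x in(-.042,.042) for y in(-.042,.042)]+[(F(-.01,0,.088),(255,160,0)),(t+[0,0,.01],(0,255,0))]
    for p,col in pts:
        u=(proj(c,p)[0]-[x0,y0])*k;cv2.circle(v,tuple(int(q) for q in u),3,col,1)
    out.append(v)
cv2.imwrite("pics/p6.png",np.hstack(out)[:,:,::-1])
E
```

```text
[ 0.56680105 -0.03511768  0.20290337] [ 0.48902531 -0.90087083 -0.35302658]
fixture xy -0.010608326085218509 -0.000363593374905945
```

View pics/p6.png

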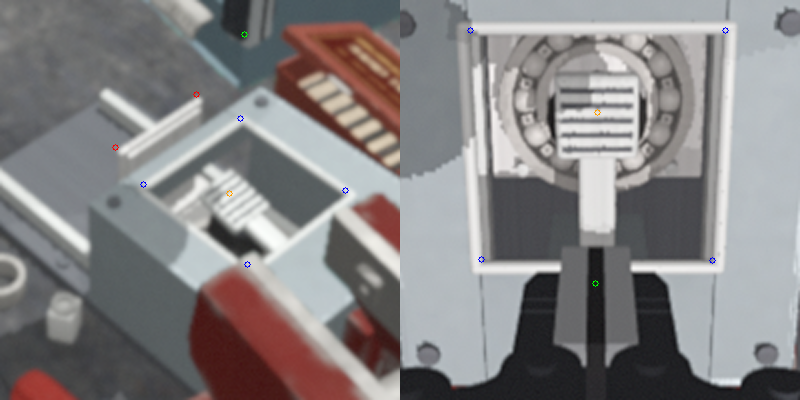

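The carriage is home: the plate is tight up to the guard and the bearing is centred under the window. The wrist half shows the window's corners on the blue marks and the pad's centre on the orange mark at about (597,112). Before entering the window, I'll check the closed gripper's width profile by casting the silhouette in the wrist view onto the finger plane.

```bash
python3 - <<'E'
from h import *
c=dict(np.load("wrist4.npz"));t=np.array([.5668,-.0351,.2029])
d=np.array([.1736,-.985,0]);n=np.array([.985,.1736,0])
o=-c["R"].T@c["t"]
print("cam rel",(o-t)@n,(o-t)@d,o[2]-t[2])
def cast(u,v,off):
    r=c["R"].T@np.linalg.inv(c["K"])@[u,v,1.];p=o+r*((off-(o-t)@d)/(r@d));return (p-t)@n*1000,(p[2]-t[2])*1000
g=cv2.cvtColor(c["color"],cv2.COLOR_RGB2GRAY);m=(g<70).astype(np.uint8)
m=cv2.morphologyEx(m,cv2.MORPH_OPEN,np.ones((3,3)))
_,l,st,_=cv2.connectedComponentsWithStats(m);
print("tip v 293 -> z rel TCP for off -11,-7,0mm",[round(cast(318,293,q)[1],1) for q in(-.011,-.007,0)])
for v in range(305,478,8):
    r=np.where(l[v]==l[330,290])[0]
    if len(r)==0: continue
    a,b=cast(r[0],v,-.011),cast(r[-1],v,-.011);a2,b2=cast(r[0],v,.0),cast(r[-1],v,0.)
    print(v,r[0],r[-1],"front plane: y %.0f..%.0f z %.0f | mid: y %.0f..%.0f z %.0f"%(a[0],b[0],a[1],a2[0],b2[0],a2[1]))
E
```

```text
cam rel 6.069181811530627e-05 -0.07962814401467085 0.15286622035202788
tip v 293 -> z rel TCP for off -11,-7,0mm [np.float64(14.9), np.float64(6.9), np.float64(-7.2)]
305 314 321 front plane: y -1..1 z 25 | mid: y -2..1 z 4
313 283 352 front plane: y -12..12 z 31 | mid: y -14..14 z 11
321 281 354 front plane: y -13..12 z 36 | mid: y -15..14 z 17
329 280 355 front plane: y -12..12 z 41 | mid: y -14..14 z 23
337 278 357 front plane: y -13..12 z 46 | mid: y -15..14 z 29
345 277 358 front plane: y -12..12 z 50 | mid: y -14..14 z 34
353 271 364 front plane: y -14..14 z 54 | mid: y -16..16 z 38
361 204 489 front plane: y -32..49 z 58 | mid: y -38..57 z 43
369 190 482 front plane: y -35..45 z 62 | mid: y -41..53 z 47
377 99 474 front plane: y -59..42 z 65 | mid: y -68..49 z 51
385 90 473 front plane: y -59..40 z 68 | mid: y -69..47 z 55
393 82 486 front plane: y -60..43 z 71 | mid: y -69..49 z 58
401 74 499 front plane: y -60..45 z 74 | mid: y -70..52 z 62
409 67 511 front plane: y -60..46 z 77 | mid: y -70..54 z 65
417 59 525 front plane: y -60..48 z 79 | mid: y -70..56 z 68
425 52 539 front plane: y -61..50 z 82 | mid: y -70..59 z 71
433 45 553 front plane: y -61..52 z 84 | mid: y -70..61 z 73
441 38 613 front plane: y -61..64 z 86 | mid: y -70..74 z 76
449 32 625 front plane: y -60..65 z 88 | mid: y -70..76 z 78
457 25 637 front plane: y -61..66 z 90 | mid: y -70..77 z 80
465 18 609 front plane: y -61..59 z 92 | mid: y -70..68 z 83
473 11 624 front plane: y -61..61 z 94 | mid: y -70..70 z 85
```

The closed fingers are narrow (±14 mm) for about 40 mm behind the tips, then within ±35 mm to about 50 mm. That fits the ±42 mm window at the 37 mm depth needed, so I'll descend centred. The wide knuckles stay about 13 mm above the rim.

Call:
carry_out:
  steps:
    - [-1,0,0,0.04,0,0,0]
    - [-1,0,0,0.04,0,0,0]
    - [-1,0,0,0.02,0,0,0]
    - [-1,0,0,0.005,0,0,0]
    - [-1,0,0,0,0,0,0]

```text
clock: 13.3
tcp_pos: [0.5678, -0.0349, 0.0994]
orientation: [0.0, 0.996, 0.087, 0.0]
wrist_force: [-1.1, -0.6, -0.5]
finger_gap: -0.0
```

```bash
python3 - <<'E'
from workcell import env
from h import *
s=env.get_state();t=s["tcp_pos"];o=np.array([.569,-.0455,0]);d=np.array([.1736,-.985,0]);n=np.array([.985,.1736,0])
print(t,s["wrist_force"],"fix",(t-o)@d,(t-o)@n)
out=[]
for nm,(x0,y0,w,h) in (("scene",(320,140,150,150)),("top",(300,130,150,150))):
    c=env.read_camera(nm);np.savez(nm+"5.npz",**c)
    out.append(cv2.resize(c["color"][y0:y0+h,x0:x0+w],(400,400),interpolation=cv2.INTER_CUBIC))
cv2.imwrite("pics/p7.png",np.hstack(out)[:,:,::-1])
E
```

```text
[ 0.56780752 -0.03494984  0.09935471] [-1.09767585 -0.62795073 -0.46226615] fix -0.010598919468147183 0.0006569150072366476
```

View pics/p7.png

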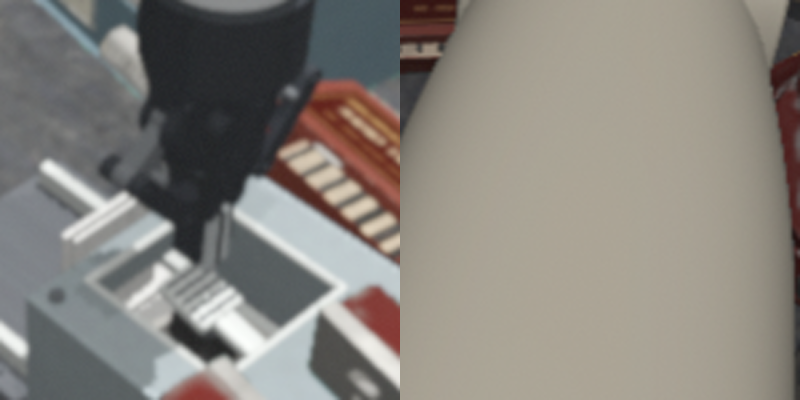

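The scene half shows the fingertips at about (205,265), just above the ribbed pad (205,285) and centred in the window. The wide part is clear above the rim. Pressing in small steps.

Call:
carry_out:
  steps:
    - [-1,0,0,0.008,0,0,0]
    - [-1,0,0,0.006,0,0,0]
    - [-1,0,0,0.004,0,0,0]
    - [-1,0,0,0.004,0,0,0]

```text
clock: 13.9
tcp_pos: [0.5675, -0.0351, 0.077]
orientation: [-0.0, 0.996, 0.087, -0.0]
wrist_force: [-2.1, 2.6, 6.1]
finger_gap: -0.0003
```

Call:
carry_out:
  steps:
    - [-1,0,0,0.003,0,0,0]
    - [-1,0,0,0.003,0,0,0]

```text
clock: 14.15
tcp_pos: [0.5676, -0.0347, 0.0714]
orientation: [-0.001, 0.996, 0.087, 0.0]
wrist_force: [-2.2, 2.9, 5.6]
finger_gap: -0.0003
```

Call:
carry_out:
  steps:
    - [-1,0,0,0.003,0,0,0]
    - [-1,0,0,0.003,0,0,0]

```text
clock: 14.4
tcp_pos: [0.5677, -0.0345, 0.0654]
orientation: [-0.001, 0.996, 0.087, 0.0]
wrist_force: [-2.2, 3.6, 5.6]
finger_gap: 0.0001
```

Contact at about 6 N, as expected. Continuing to the stop.

Call:
carry_out:
  steps:
    - [-1,0,0,0.003,0,0,0]
    - [-1,0,0,0.002,0,0,0]

```text
clock: 14.65
tcp_pos: [0.5677, -0.0343, 0.0604]
orientation: [-0.001, 0.996, 0.087, 0.0]
wrist_force: [-1.4, 4.4, 5.3]
finger_gap: 0.0002
```

Call:
carry_out:
  steps:
    - [-1,0,0,0.002,0,0,0]
    - [-1,0,0,0.001,0,0,0]

```text
clock: 14.9
tcp_pos: [0.5677, -0.0342, 0.0575]
orientation: [-0.001, 0.996, 0.087, 0.0]
wrist_force: [-2.1, 4.8, 5.2]
finger_gap: 0.0001
```

Call:
carry_out:
  steps:
    - [-1,0,0,0.001,0,0,0]
    - [-1,0,0,0.001,0,0,0]

```text
clock: 15.15
tcp_pos: [0.5677, -0.0342, 0.0556]
orientation: [-0.001, 0.996, 0.087, 0.0]
wrist_force: [-1.9, 4.6, 5.7]
finger_gap: -0.0002
```

Call:
carry_out:
  steps:
    - [-1,0,0,0.001,0,0,0]
    - [-1,0,0,0.001,0,0,0]

```text
clock: 15.4
tcp_pos: [0.5677, -0.0343, 0.0535]
orientation: [-0.001, 0.996, 0.087, 0.0]
wrist_force: [-1.3, 4.2, 6.2]
finger_gap: -0.0
```

Call:
carry_out:
  steps:
    - [-1,0,0,0.001,0,0,0]
    - [-1,0,0,0.001,0,0,0]

```text
clock: 15.65
tcp_pos: [0.5678, -0.0343, 0.0528]
orientation: [-0.001, 0.996, 0.087, 0.001]
wrist_force: [-6.7, 5.5, 18.1]
finger_gap: 0.0005
```

Call:
carry_out:
  steps:
    - [-1,0,0,0.001,0,0,0]
    - [-1,0,0,0.001,0,0,0]

```text
clock: 15.9
tcp_pos: [0.568, -0.0343, 0.0525]
orientation: [-0.001, 0.996, 0.087, 0.001]
wrist_force: [-9.7, 5.9, 28.5]
finger_gap: -0.0002
```

It hit a hard stop: z force rose to 28 N with motion stopped, after about 25 mm of travel from contact, as stated. Retracting straight up and checking.

Call:
carry_out:
  steps:
    - [-1,0,0,-0.01,0,0,0]
    - [-1,0,0,-0.03,0,0,0]
    - [-1,0,0,-0.04,0,0,0]
    - [-1,0,0,-0.04,0,0,0]
    - [-1,0,0,-0.04,0,0,0]
    - [-1,0,-0.01,0,0,0,0]
    - [-1,0,0,0,0,0,0]
    - [-1,0,0,0,0,0,0]

```text
clock: 16.9
tcp_pos: [0.5651, -0.0255, 0.2074]
orientation: [-0.0, 0.996, 0.087, -0.001]
wrist_force: [0.7, -0.6, 0.7]
finger_gap: -0.0001
```

```bash
python3 - <<'E'
from workcell import env
from h import *
s=env.get_state();t=s["tcp_pos"];print(t,s["wrist_force"])
d=np.array([.1736,-.985,0]);n=np.array([.985,.1736,0]);o=np.array([.569,-.0455,0])
F=lambda x,y,z:o+x*d+y*n+[0,0,z]
out=[]
for nm,(x0,y0,w,h) in (("scene",(270,160,200,200)),("wrist",(190,100,240,240))):
    c=env.read_camera(nm)
    k=400/w;v=cv2.resize(c["color"][y0:y0+h,x0:x0+w],(400,400),interpolation=cv2.INTER_CUBIC)
    for p,col in [(F(-.01,0,.088),(255,160,0)),(F(-.01,0,.063),(0,255,0)),(F(-.074,-.035,.104),(255,0,0)),(F(-.074,.035,.104),(255,0,0)),(F(0,0,.036),(0,0,255))]:
        u=(proj(c,p)[0]-[x0,y0])*k;cv2.circle(v,tuple(int(q) for q in u),3,col,-1)
    out.append(v)
cv2.imwrite("pics/p8.png",np.hstack(out)[:,:,::-1])
E
```

```text
[ 0.56509203 -0.02547708  0.2074397 ] [ 0.66630706 -0.56382683  0.7257198 ]
```

View pics/p8.png

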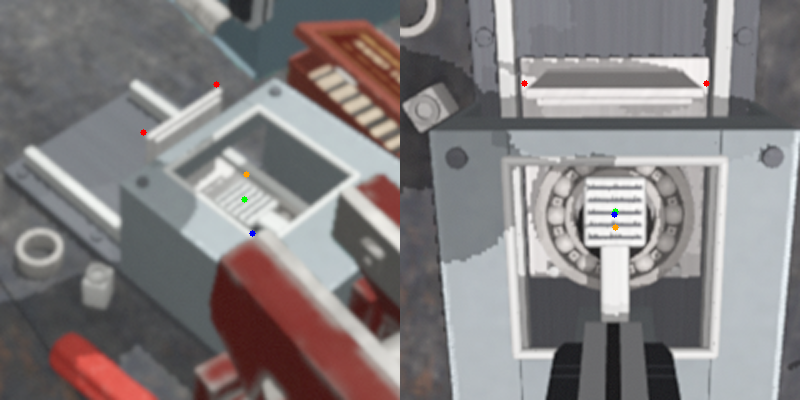

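The last picture shows the pad on the "down" mark (wrist half, (614,212)). The plate's top edge is at row ≈88, at or slightly past the predicted home mark. The bearing is flat and centred at about (614,215), the ring, block and screwdriver look unmoved, and the tool is clear. Handing in.

```bash
python3 - <<'E'
from workcell import env
print(env.hand_in())
E
```

```text
the job is handed in; nothing more can be done
None
```

I pushed the carriage home with the shut fingertips, then pressed the lever down through the window, retracted clear and handed in at about 17 s. The hand-in reports no verdict.

- **Carriage:** it slid at about 4–5 N until the force jumped to 18 N, with the TCP at fixture x ≈ -84 mm (about -85 expected). In the last picture the plate is at its home mark, within about 3 mm.
- **Lever:** it moved at about 6 N over roughly 25 mm of travel, then stopped hard at 28 N. In the last picture the pad is on its "down" mark.
- **Other parts:** the bearing looks flat and centred under the window, the loose parts look unmoved, and the tool is clear.

**What disagreed:**
- **First push missed:** the fingertips sit about 10 mm above the TCP reading, not 19 mm ahead of it as stated, so they passed over the plate's top. No contact force showed and nothing had moved when I checked; I repeated the push lower.
- **Scene camera:** marks drawn in its view sat a few pixels off, while the wrist view agreed well.
- **Guard contact:** I could not measure this directly. I relied on the clearance worked out from the gripper's outline, about 13 mm between the wide knuckles and the window rim.

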